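# Fit and lock a keyed ink canister in the office printer

## Robot

A 6-joint arm with a two-finger parallel gripper is mounted at the origin on the work surface. World frame = base frame: x ahead of the robot, y to its left, z up, the work surface at z = 0. Lengths are in m, angles in rad, forces in N, time in s.
With the tool pointing down it reaches from about 0.3 to 0.95 m from the base axis. Payload 3.1 kg.
Tool frame: the origin (TCP) lies at the very end of the fingers, on their centre line; the grasp point (between the pads) lies 19 mm behind it; z points along the fingers, y is the direction in which the jaws open and shut (so a half turn about z gives the same grasp; the last joint's range is limited). The gripper opens to 85 mm and grips with 20 to 120 N. Pads are 22 mm wide; open, the fingers measure 114 mm over their backs; the gripper's body (76 mm by 85 mm) begins 54 mm behind the grasp point. The pads swing forward as they close: fully open they stand 13 mm farther back than shut.
Start: joints at [-1.265, 0.308, 1.634, -0, 1.2, -0.07], TCP at [0.229, -0.581, 0.196] pointing down, gripper open.
Joint ranges: [-3.06, 3.06], [-0.79, 1.96], [0.05, 2.63], [-1.19, 4.34], [0.05, 2.64], [-2.94, 2.94]. Speed limits (rad/s): [2.79, 2.79, 3.14, 3.14, 3.14, 3.14].

## Interface

Orientations are given as a rotation vector (axis times angle).
In Python, from workcell import arm, vision gives the robot as it stands.
- The arm moves only by the shell command python3 -m crank 'ROWS' [FORCE]. ROWS is JSON, one flat list of numbers, 7 for each row, row after row: the shift along the tool's x, y, z in units of 30 mm (1.0 is 30 mm), then the turn, a rotation vector about the tool's x, y, z in units of 5 degrees (1.0 is 5 degrees), then the opening, from 0 (shut) to 1 (fully open). In form: [tx, ty, tz, wx, wy, wz, fingers, tx, ty, tz, wx, wy, wz, fingers, ...]. A call has 1 to 8 rows; each row is the pose to reach, as a shift and turn from the pose commanded when the call began, along the tool's axes at that moment; what a row does not reach only later rows make up. A row lasts 1/10 s, in which the tool goes at most 50 mm and 8.59 degrees, less where a joint would pass 70% of its speed; a pose out of reach is approached as far as the arm can. A call with a gripper value outside its range is refused whole. The fingers move at their own pace and stop on an object; FORCE is the grip in N (left out, the last holds). Time passes only in rows, so rows that repeat a pose let the fingers close. It gives the time, the measured TCP pose, the force and the opening at its end, in the units of the state.
- arm.get_state(): the state, without advancing time (a new reading comes with each control period).
- vision.snapshot(name): name is "scene" or "top" or "wrist"; returns a dict with "frame" (384x512x3 uint8, red, green, blue), "range_z" (384x512 float32, m along the optical axis (not along the pixel's ray), 0 where there is no reading), "camera_matrix" (3x3 intrinsics, pixels), "k1" (the pictures are not rectified: a ray, as slopes to the right and down, at radius r is drawn at 1 + k1 r^2 times it, then the intrinsics apply), "R" (3x3) and "t" (3): a world point X has camera coordinates R X + t; the wrist camera has in their place "T_tool_cam" (4x4, takes a point from camera to tool coordinates, whose origin is the TCP and whose axes are the flange's). Camera axes: x right, y down, z forward; pixel columns grow to the right and rows downward; lengths in m; the calibration is good to about 2 mm. A picture is of the moment at which its call begins: read the wrist's pose just before it.
- arm.finish_job(): hands the job in, once; it reports no verdict.
Trained networks look in the newest picture that a camera, given by its name, has taken for a name from the list of things; names that differ only in an ending like _2 or _b are one class to them, and where a whole thing is asked for, a point or a joint stands for the part that bears it (a point fixed in the world has none). Each returns a list of dicts, best first, with "conf" (0 to 1); they miss things now and then, are a little off and sometimes report something else, mostly with a low value. They report only what shows in the picture. A call takes as long as a camera call.
- vision.spot_in(camera, name): "centre" ([row, column] in pixels, amid what is visible of it).
- vision.trace(camera, name): "mask" (384x512 bool, what is visible of it) and "centre" ([row, column] in pixels, amid what is visible of it).
- vision.spot_point(camera, name): "centre" ([row, column] in pixels: a listed point, or the origin of a listed thing).
The state is a dict: "clock": time; "joint_pos": joint angles; "dq": joint speeds; "effort": joint torques, N m; "ee_pos": TCP position; "eef_rot": TCP orientation; "contact_force": force on the tool from outside, world axes, zero at the start; "torque": the same for the moment, N m; "gripper_width": finger opening in m.
Only numpy, scipy, OpenCV 4.12 (cv2) and the standard library are available. Lean on these libraries where they do the work, as an engineer would, in place of code of your own. Each camera call takes 0.05 s, during which the arm holds its last target.

## Task

Fit the magenta ink canister into the empty magenta collar on the printer: turn it so that the flat of its neck matches the flat of the collar's opening, push it fully home, then turn it clockwise (seen from above) to the stop so that the collar is locked, and let go. Leave the spare canisters and the other things on the desk where they are.

Things in the scene. Friction and masses are not known exactly. Their poses are not given: they have to be found in the camera images.
- magenta_canister: Magenta ink canister, 97 mm tall, 105 to 210 g, upright on the desk on its grey D neck: 22 mm long, radius 20, one flat 12 mm from the axis, foot chamfered 2 mm. Above it the round body, 52 mm across (grip here), 22 to 88 mm above the foot; then a 45 mm black cap. Origin: on the axis at the foot; z up, x to the flat. A white bar on the cap and a white stripe down the body mark the flat side
- collar_mouth (a point): Empty magenta collar on the printer: round turret 66 mm across, 28 mm high, D hole through it (radius 21.2, flat 13.2 mm from the axis: 1.2 mm clearance, 4 degrees of play). Point: on its axis at the top, 128 mm above the desk; z up, x to the flat, turning with it; white mark on the rim at the flat. When home, the canister's shoulder rests on the top, its foot 22 mm below this point
- collar (a joint): Turn of the magenta collar, rad; grows clockwise seen from above. 0 unlocked, 1.5 the stop: locked, flat and white marks at the white line on the deck, to the printer's front. Starts between 0 and 0.5, light friction (0.08 N m), stays where left. It turns with a canister seated in it, lagging by up to 5 degrees of play
- printer: Black printer, fixed, 380 mm deep (x), 420 wide (y): front deck 100 mm high with a row of three collars; scanner behind, 172 mm high, from 95 mm behind the collar axes. Origin: centre of its underside; x to its back, y to its left seen from the robot. Magenta collar axis at x -115, y +115 mm; fitted blue and black canisters, tops 203 mm above the desk, at y 0 and -115 mm, fixed
- blue_canister: Spare blue canister, same shape and size as the magenta canister, standing upright on the desk; not needed, to be left standing where it is. Origin: centre of the foot of its neck, z up, x towards its flat
- black_canister: Spare black canister, same shape and size as the magenta canister, standing upright on the desk; not needed, to be left standing where it is. Origin: centre of the foot of its neck, z up, x towards its flat
- stapler: Red and black stapler, 36 x 135 x 42 mm, lying on the desk along its y; bystander. Origin: centre of its underside
- mug: Terracotta mug, 80 mm diameter, 90 mm high, handle at +y; bystander. Origin: centre of its underside
- tape: Black tape dispenser, 55 x 130 x 78 mm; bystander. Origin: centre of its underside
- mouse: Red computer mouse, 100 x 58 x 32 mm, on a blue mat 200 x 190 x 3 mm; bystander. Origin: centre of its underside
- pen_cup: Steel pen cup, 76 mm diameter, 95 mm high, pens up to 151 mm; bystander. Origin: centre of its underside

How it is judged:
On the way, in this order (a step that is already met when the one before it is completed fails the run):
1. the magenta canister is fully home in the magenta collar, upright (z of magenta_canister in the frame of collar_mouth below -0.019 m and horizontal distance between magenta_canister and collar_mouth below 0.005 m and angle between magenta_canister's own z axis and vertical below 0.07 rad), for 0.1 s.
2. with the canister in it, the collar is turned clockwise to the stop (within 0.12 rad) (all of step 1 and value of joint collar above 1.38 rad), for 0.2 s.
At the end, for the whole second after the job is handed in: The magenta canister stands at rest fully home in the magenta collar (its foot at least 19 mm below the collar's mouth, axis within 5 mm of the collar's, tilted less than 0.07 rad) and the collar is locked (joint above 1.38 rad, stop at 1.5) (all of step 2 and linear speed of magenta_canister below 0.02 m/s); the robot touches nothing.
It fails at once if a spare canister is moved by more than 40 mm or tipped (distance of any of blue_canister, black_canister from where it was at the start of the episode above 0.04 m or angle between any of blue_canister, black_canister's own z axis and vertical above 0.4 rad).
It fails at once if the stapler, mug, tape dispenser, mouse or pen cup is moved by more than 40 mm (distance of any of stapler, mug, tape, mouse, pen_cup from where it was at the start of the episode above 0.04 m).
It also fails if it takes over 45 s, if anything falls off the work surface, if the arm or the gripper's body presses on something with over 40 N, if the wrist force passes 120 N, or if a joint passes its speed limit or range.

## Working session

There is one attempt and no reset: what is moved stays moved. The work goes in short steps, Python scripts to look and compute and a shell command to move; the robot and the scene stay as the last step left them, time stands still between calls to the robot, and variables do not carry over. Pictures are saved under pics/ and viewed, and the job is handed in when it is done.

```bash
ls; mkdir -p pics; cat > h.py <<'E'
import numpy as np,cv2
from workcell import arm,vision
from scipy.spatial.transform import Rotation as Ro
def snap(n,f=None):
    st=arm.get_state(); s=vision.snapshot(n)
    if n=='wrist':
        T=np.eye(4);T[:3,:3]=Ro.from_rotvec(st['eef_rot']).as_matrix();T[:3,3]=st['ee_pos']
        s['Twc']=T@np.array(s['T_tool_cam'])
    else:
        T=np.eye(4);T[:3,:3]=np.array(s['R']).T;T[:3,3]=-T[:3,:3]@np.array(s['t']);s['Twc']=T
    if f: cv2.imwrite('pics/'+f,s['frame'][:,:,::-1])
    return s
def rays(s,px):# px: N x (row,col)
    px=np.atleast_2d(np.array(px,float));K=np.array(s['camera_matrix']);k=s['k1']
    d=np.stack([(px[:,1]-K[0,2])/K[0,0],(px[:,0]-K[1,2])/K[1,1]],1);u=d.copy()
    for _ in range(20): u=d/(1+k*(u**2).sum(1,keepdims=True))
    return np.c_[u,np.ones(len(u))]
def onz(s,px,z):
    r=rays(s,px)@s['Twc'][:3,:3].T;c=s['Twc'][:3,3]
    return c+r*((z-c[2])/r[:,2])[:,None]
def deep(s,px):
    p=np.atleast_2d(px).astype(int);z=s['range_z'][p[:,0],p[:,1]]
    return rays(s,px)*z[:,None]@s['Twc'][:3,:3].T+s['Twc'][:3,3]
E
python3 - <<'E'
from h import *
for n in ['scene','top','wrist']:
    s=snap(n,n+'0.png')
    for o in ['magenta_canister','collar_mouth']:
        for r in vision.spot_point(n,o)[:3]: print(n,o,r)
        for r in vision.trace(n,o)[:3]:
            m=r['mask'];print(n,'trace',r['centre'],r['conf'],m.sum())
            P=deep(s,np.argwhere(m));print(np.median(P,0),np.percentile(P,98,axis=0))
print(arm.get_state())
E
```

```text
pics
scene magenta_canister {'centre': [187.4, 332.3], 'conf': 0.59}
scene trace [177.7, 339.2] 0.61 384
[0.55987581 0.29896693 0.06403305] [0.57295466 0.3991275  0.096649  ]
scene collar_mouth {'centre': [207.5, 270.9], 'conf': 0.75}
scene collar_mouth {'centre': [196.6, 246.0], 'conf': 0.33}
scene trace [214.2, 267.4] 0.85 416
[ 0.65065556 -0.01588848  0.12177015] [0.67813127 0.01469176 0.12836569]
top trace [208.2, 164.5] 0.71 272
[0.54224429 0.30076616 0.09291663] [0.56705904 0.3298897  0.10044197]
top collar_mouth {'centre': [172.5, 266.8], 'conf': 0.83}
top trace [175.1, 267.0] 0.55 245
[ 0.64358941 -0.01743182  0.12784689] [0.67436456 0.0138876  0.13332793]
{'clock': 0.75, 'joint_pos': array([-1.26471254e+00,  3.08070219e-01,  1.63378134e+00,  7.90685365e-06,
        1.19969351e+00, -6.96827988e-02]), 'dq': array([ 0.00021664, -0.00073794,  0.00107702, -0.00136128, -0.00029371,
       -0.00120432]), 'effort': array([-1.42751287e-04, -4.15182352e+01, -2.77041274e+01, -1.49006378e-04,
        6.99884386e-04,  7.25489343e-06]), 'ee_pos': array([ 0.22935979, -0.58141787,  0.1958995 ]), 'eef_rot': array([3.08626153e+00, 5.86773143e-01, 2.03077123e-05]), 'contact_force': array([ 0.07276977, -0.40779693,  0.79576162]), 'torque': array([-0.04363296,  0.04176783,  0.00771991]), 'gripper_width': 0.08563978813786015}
```

View pics/scene0.png

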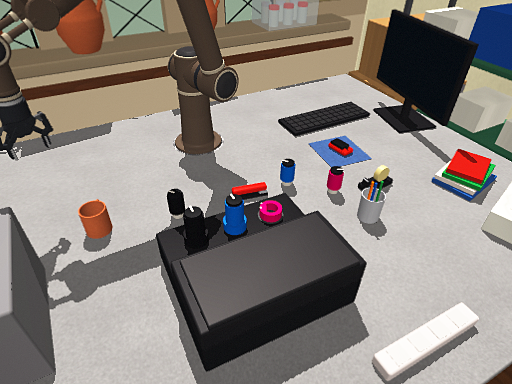

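```bash
python3 - <<'E'
import cv2
a=cv2.imread('pics/top0.png');cv2.imwrite('pics/top0c.png',cv2.resize(a[110:270,100:360],None,fx=3,fy=3,interpolation=cv2.INTER_CUBIC))
E
```

```text
(no output)
```

View pics/top0.png

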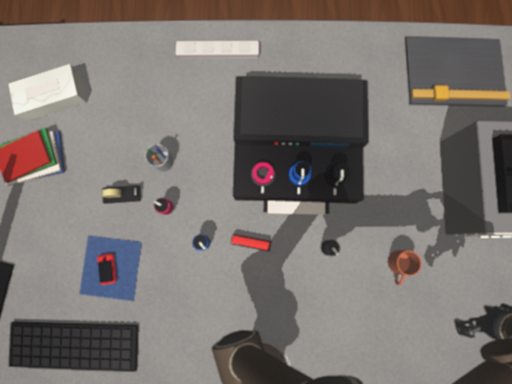

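View pics/top0c.png

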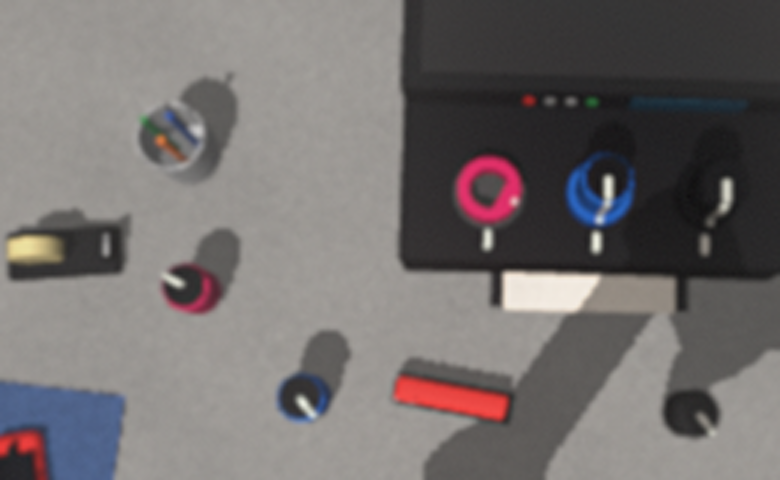

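The scene picture shows the magenta canister at about (335,180) and the empty collar at (271,208). In the top crop, the canister's bar points up-left and the collar's white mark sits to the right and slightly toward the front. Next I work out the transfer to a wrist view.

```bash
cat >> h.py <<'E'
def delta(target,yawdeg_turn=0):
    st=arm.get_state();R=Ro.from_rotvec(st['eef_rot']).as_matrix()
    return (R.T@(np.array(target)-st['ee_pos']))/0.03
E
python3 - <<'E'
from h import *
s=snap('wrist');print(np.array(s['T_tool_cam']).round(3),np.array(s['camera_matrix']).round(1),s['k1'])
s=snap('top')
for b in [(204,167),(206,164)]: print(onz(s,b,.097))
print(onz(s,(173,262.5),.128),onz(s,(177,271.5),.128), onz(s,(189,262.5),.1))
print(delta([.45,.26,.34]))
E
```

```text
[[ 0.001 -0.954 -0.299  0.076]
 [ 1.     0.001 -0.001  0.001]
 [ 0.001 -0.299  0.954 -0.177]
 [ 0.     0.     0.     1.   ]] [[314.7   0.  255.6]
 [  0.  314.7 190.9]
 [  0.    0.    1. ]] -0.03892094307982405
[[0.54826164 0.28764921 0.097     ]]
[[0.5418423 0.2970703 0.097    ]]
[[ 0.64277758 -0.01574508  0.128     ]] [[ 0.63015494 -0.04376398  0.128     ]] [[ 0.59643502 -0.01617217  0.1       ]]
[ 17.13540549 -23.38968209  -4.80435515]
```

```bash
python3 -m crank '[0,0,-2,0,0,-1,1, 3,-3,-3,0,0,-3,1, 4,-4.5,-3,0,0,-5,1, 5,-6,-3,0,0,-6.5,1, 6,-7,-3,0,0,-8,1, 7,-8,-3,0,0,-10,1, 8,-9.3,-3,0,0,-11,1, 8.5,-10.5,-3,0,0,-13,1]'; python3 -c "
from h import *
print(delta([.545,.292,.26]))"
```

```text
clock: 1.65
ee_pos: [0.3388, -0.2515, 0.2852]
eef_rot: [2.307, 2.13, 0.001]
contact_force: [0.5, 1.0, 0.0]
gripper_width: 0.0855
[18.60778759  5.40714129  0.83787807]
```

```bash
python3 -m crank '[1.5,0.5,0,0,0,-1.5,1, 3,1,0,0,0,-3,1, 4.5,1.4,0,0,0,-4.5,1, 6,1.8,0,0,0,-6,1, 7.5,2.2,0,0,0,-8,1, 9,2.6,0,0,0,-10,1, 10.5,3,0,0,0,-11.5,1, 12,3.5,0.5,0,0,-13,1]'; python3 -c "
from h import *
print(delta([.545,.292,.23]))"
```

```text
clock: 2.45
ee_pos: [0.4754, 0.0988, 0.2722]
eef_rot: [0.815, 3.028, 0.003]
contact_force: [0.6, -0.1, -0.5]
gripper_width: 0.0852
[1.22990883 6.72932822 1.42359323]
```

```bash
python3 -m crank '[0,1,0,0,0,-1.7,1, 0.4,2,0.2,0,0,-3.4,1, 0.6,3,0.4,0,0,-5,1, 0.8,4,0.6,0,0,-6.5,1, 1,5,0.8,0,0,-8,1, 1.2,6,1,0,0,-10,1, 1.2,6.7,1.2,0,0,-11.5,1, 1.2,6.7,1.4,0,0,-13,1]'; python3 -m crank '[0,0,0,0,0,-1.7,1,0,0,0,0,0,-3.4,1,0,0,0,0,0,-5,1,0,0,0,0,0,-5,1,0,0,0,0,0,-5,1]'; python3 - <<'E'
from h import *
print(delta([.545,.292,.23]),arm.get_state()['joint_pos'])
s=snap('wrist','w1.png')
for f in (vision.trace,vision.spot_point):
  for r in f('wrist','magenta_canister')[:2]: print(r['centre'],r['conf'],onz(s,r['centre'],0),onz(s,r['centre'],.06))
E
```

```text
clock: 3.25
ee_pos: [0.5452, 0.2907, 0.2274]
eef_rot: [-0.943, 2.995, 0.001]
contact_force: [-0.4, 0.1, 0.1]
gripper_width: 0.0856
clock: 3.75
ee_pos: [0.5443, 0.288, 0.2277]
eef_rot: [1.555, -2.73, -0.0]
contact_force: [-0.2, -0.2, -0.9]
gripper_width: 0.0855
[-0.1264858   0.04599632 -0.07689713] [ 4.16040193e-01  2.63588974e-01  1.62496527e+00  2.22457643e-05
  1.25306175e+00 -2.19033653e+00]
[181.5, 261.6] 0.73 [[0.55618099 0.3240781  0.        ]] [[0.5486096  0.30888514 0.06      ]]
[169.5, 261.3] 0.63 [[0.54821291 0.30964731 0.        ]] [[0.54182146 0.29659131 0.06      ]]
[274.5, 290.4] 0.21 [[0.59149593 0.46906199 0.        ]] [[0.57869499 0.43239936 0.06      ]]
```

View pics/w1.png

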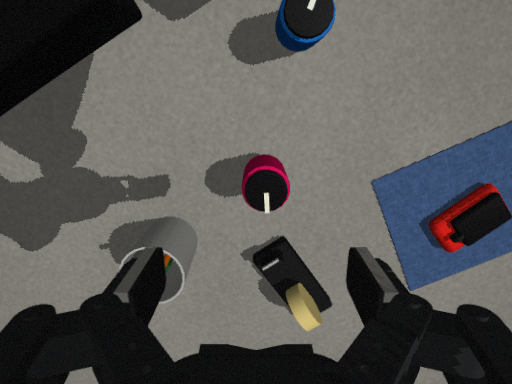

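The wrist view has the magenta cap centred near (266,188), with its bar pointing straight down the image (tool −x). The tape dispenser lies below it and the pen cup to its left.

```bash
cat >> h.py <<'E'
def capfit(s,zt,near,r=.022):
    rr,cc=np.mgrid[0:384,0:512];px=np.c_[rr.ravel(),cc.ravel()]
    P=deep(s,px);z=s['range_z'].ravel()
    m=(z>0)&(abs(P[:,2]-zt)<.006)&(np.hypot(*(P[:,:2]-near).T)<.04)
    Q=P[m,:2].astype(np.float32);(c,rad)=cv2.minEnclosingCircle(Q)
    I=s['frame'].reshape(-1,3).min(1)[m]
    W=onz(s,px[m][I>150],zt)[:,:2]
    return c,rad,m.sum(),np.median(Q,0),Q.mean(0),W,np.median(P[m,2])
E
python3 - <<'E'
from h import *
s=snap('wrist')
c,rad,n,med,mean,W,z=capfit(s,.097,[.542,.292]);print(c,rad,n,med,mean,z)
print(len(W),W.mean(0));u=W-W.mean(0);v=np.linalg.svd(u)[2][0];print(np.degrees(np.arctan2(v[1],v[0])),np.degrees(np.arctan2(*(W.mean(0)-c)[::-1])))
# colour-based circle
f=s['frame'].astype(int);b=(f.max(2)<45)
n_,l,st,ce=cv2.connectedComponentsWithStats(b.astype(np.uint8));k=l[185,258];print(st[k])
cn=max(cv2.findContours((l==k).astype(np.uint8),0,1)[0],key=len)[:,0,::-1]
q=onz(s,cn,.097)[:,:2].astype(np.float32);print(cv2.minEnclosingCircle(q))
print(arm.get_state()['ee_pos'])
E
```

```text
(0.5455920696258545, 0.31065016984939575) 0.022479692474007607 1400 [0.54507226 0.30969137] [0.54514134 0.30965686] 0.09645239525696417
82 [0.55061755 0.32035166]
62.45673510391686 62.615335403626865
[ 245  170   42   41 1246]
((0.5451862812042236, 0.31006115674972534), 0.02215496450662613)
[0.54427512 0.28804325 0.2277468 ]
```

```bash
python3 -c "
from h import *
print(delta([.5454,.31,.12]),delta([.5454,.31,.042]))"
```

```text
[-0.64891188  0.34002271  3.59161145] [-0.6486647   0.34010155  6.19161143]
```

```bash
python3 -m crank '[-0.65,0.34,1,0,0,0,1,-0.65,0.34,2,0,0,0,1,-0.65,0.34,3,0,0,0,1,-0.65,0.34,4,0,0,0,1,-0.65,0.34,5,0,0,0,1,-0.65,0.34,6,0,0,0,1,-0.65,0.34,6.2,0,0,0,1,-0.65,0.34,6.2,0,0,0,1]'; python3 - <<'E'
from h import *
s=snap('wrist','w2.png');print(arm.get_state()['ee_pos'])
E
```

```text
clock: 4.75
ee_pos: [0.5443, 0.3095, 0.0405]
eef_rot: [1.557, -2.725, -0.0]
contact_force: [0.6, -0.5, -0.1]
gripper_width: 0.0855
[0.54577711 0.31020685 0.04216421]
```

View pics/w2.png

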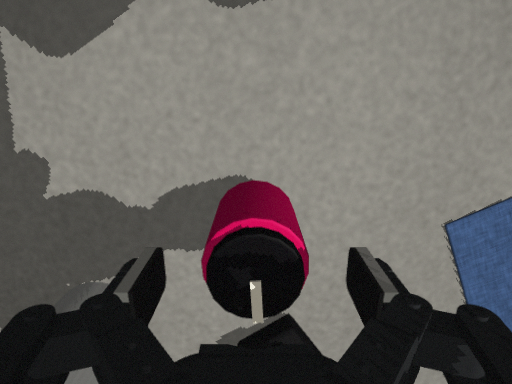

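The canister sits centred between the fingers, with its cap near (256,270). I close.

```bash
python3 -m crank '[0,0,0,0,0,0,0.4,0,0,0,0,0,0,0.4,0,0,0,0,0,0,0.4,0,0,0,0,0,0,0.4,0,0,0,0,0,0,0.4,0,0,0,0,0,0,0.4]' 60;  python3 -m crank '[0,0,-1,0,0,0,0.4,0,0,-2,0,0,0,0.4,0,0,-3.5,0,0,0,0.4,0,0,-5,0,0,0,0.4,0,0,-6.5,0,0,0,0.4,0,0,-7.5,0,0,0,0.4,0,0,-7.5,0,0,0,0.4]'; python3 - <<'E'
from h import *
s=snap('wrist','w3.png');print(arm.get_state()['ee_pos'],arm.get_state()['gripper_width'])
E
```

```text
clock: 5.4
ee_pos: [0.5472, 0.3111, 0.0444]
eef_rot: [-1.557, 2.724, -0.0]
contact_force: [-0.6, -0.0, 6.2]
gripper_width: 0.0489
clock: 6.1
ee_pos: [0.5488, 0.3117, 0.274]
eef_rot: [-1.553, 2.716, -0.001]
contact_force: [0.0, -0.0, -1.7]
gripper_width: 0.0489
[0.54694922 0.31079671 0.27020254] 0.04875966018816685
```

View pics/w3.png

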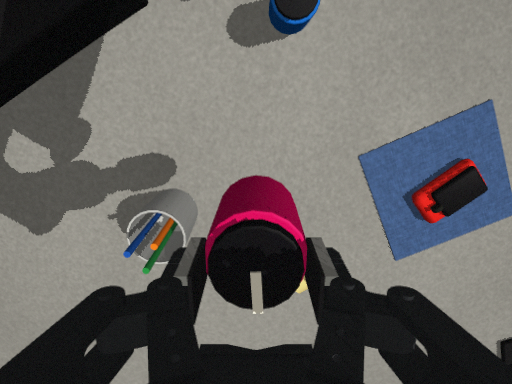

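The canister is held, upright between the fingers with the cap near (257,262). I measure its pose in the hand.

```bash
cat >> h.py <<'E'
def inhand():
    s=snap('wrist');st=arm.get_state();C=np.array(s['T_tool_cam'])
    rr,cc=np.mgrid[0:384,0:512];px=np.c_[rr.ravel(),cc.ravel()];z=s['range_z'].ravel()
    P=rays(s,px)*z[:,None]@C[:3,:3].T+C[:3,3]
    m=(z>0)&(abs(P[:,0])<.03)&(abs(P[:,1])<.0245)&(P[:,2]>-.065)&(P[:,2]<-.045)
    Q=P[m]
    A=np.c_[Q[:,:2],np.ones(len(Q))];k=np.linalg.lstsq(A,Q[:,2],rcond=None)[0]
    e=abs(A@k-Q[:,2])<.003;k=np.linalg.lstsq(A[e],Q[e,2],rcond=None)[0]
    f=s['frame'].reshape(-1,3)[m]
    print('n',len(Q),'plane slope/height',k,'centre',cv2.minEnclosingCircle(Q[e][:,:2].astype(np.float32)))
    W=Q[f.min(1)>120];print('bar',len(W),W.mean(0)); 
    w=W[:,:2]-W[:,:2].mean(0);v=np.linalg.svd(w)[2][0];v*=-np.sign(v[0]);print('bar angle from -x toward +y deg',np.degrees(np.arctan2(v[1],-v[0])))
    return s
E
python3 - <<'E'
from h import *
inhand()
E
```

```text
n 7462 plane slope/height [ 0.01967486 -0.01692698 -0.05215575] centre ((0.0009707878343760967, 5.699973553419113e-05), 0.026911165565252304)
bar 416 [-0.01132736  0.00029579 -0.05347326]
bar angle from -x toward +y deg 3.229872246851606
```

```bash
python3 -c "
from h import *
print(delta([.59,.1,.275]))"
```

```text
[ 5.27435093 -4.83692823 -0.26535132]
```

```bash
python3 -m crank '[0.5,-0.5,-0.2,0,0,1.5,0.4,1.2,-1.1,-0.2,0,0,3,0.4,1.9,-1.7,-0.2,0,0,5,0.4,2.6,-2.4,-0.2,0,0,6.5,0.4,3.3,-3,-0.2,0,0,8,0.4,4,-3.7,-0.2,0,0,10,0.4,4.7,-4.3,-0.2,0,0,11.5,0.4,5.3,-4.8,-0.2,0,0,13,0.4]'; python3 -c "
from h import *
print(delta([.61,-.09,.275]))"
```

```text
clock: 7.0
ee_pos: [0.5867, 0.0982, 0.2687]
eef_rot: [-0.161, -3.131, 0.002]
contact_force: [-0.0, -0.4, -1.2]
gripper_width: 0.0486
[-1.4113917  -6.16016813 -0.20827657]
```

```bash
python3 -m crank '[-0.2,-0.8,-0.2,0,0,1.5,0.4,-0.4,-1.6,-0.2,0,0,3,0.4,-0.6,-2.4,-0.2,0,0,5,0.4,-0.8,-3.2,-0.2,0,0,6.5,0.4,-1,-4,-0.2,0,0,8,0.4,-1.2,-4.8,-0.2,0,0,10,0.4,-1.3,-5.5,-0.2,0,0,11.5,0.4,-1.4,-6.2,-0.2,0,0,13,0.4]';python3 -m crank '[0,0,0,0,0,1.5,0.4,0,0,0,0,0,3,0.4,0,0,0,0,0,5,0.4,0,0,0,0,0,6.5,0.4,0,0,0,0,0,8,0.4,0,0,0,0,0,9.3,0.4,0,0,0,0,0,9.3,0.4]'; python3 - <<'E'
from h import *
s=snap('wrist','w4.png');print(arm.get_state()['ee_pos'],arm.get_state()['joint_pos'])
print(vision.spot_point('wrist','collar_mouth')[:2])
for r in vision.trace('wrist','collar_mouth')[:1]:
    P=deep(s,np.argwhere(r['mask']));P=P[abs(P[:,2]-.128)<.004];print(r['conf'],cv2.minEnclosingCircle(P[:,:2].astype(np.float32)),np.median(P[:,2]))
E
```

```text
clock: 7.8
ee_pos: [0.6106, -0.0898, 0.2745]
eef_rot: [-1.817, -2.555, 0.004]
contact_force: [-0.1, 0.2, -1.5]
gripper_width: 0.0486
clock: 8.5
ee_pos: [0.6107, -0.0888, 0.2749]
eef_rot: [-2.675, -1.639, 0.007]
contact_force: [0.4, -0.2, -2.0]
gripper_width: 0.0487
[ 0.61099772 -0.08887238  0.27542895] [-2.14946813e-01  2.37332897e-01  1.56149032e+00 -1.21547327e-05
  1.34838538e+00  2.54001850e-01]
[{'centre': [85.5, 253.7], 'conf': 0.88}]
0.65 ((0.6450730562210083, -0.013322758488357067), 0.03331021964550018) 0.12750294663514566
```

View pics/w4.png

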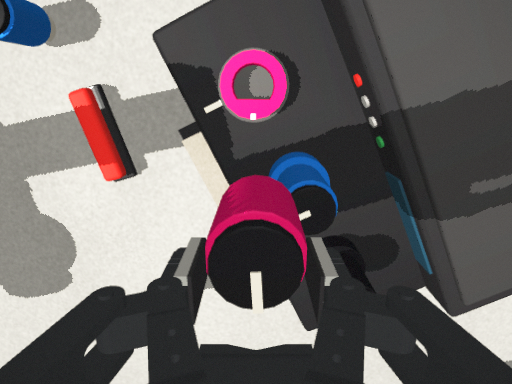

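The collar centre is at (253,85), with its white mark at (253,117), already nearly parallel to the cap's bar at (256,290). Now the angles, precisely.

```bash
cat >> h.py <<'E'
def ang(v): return np.degrees(np.arctan2(v[1],v[0]))
def toolang():
    R=Ro.from_rotvec(arm.get_state()['eef_rot']).as_matrix();return ang(-R[:2,0]),R
E
python3 - <<'E'
from h import *
s=inhand();a,R=toolang()
f=s['frame']
pts=np.argwhere(f[105:124,240:268].min(2)>170)+[105,240];print(len(pts),pts.mean(0))
M=onz(s,pts,.128)
# ring contours
hsv=cv2.cvtColor(f,cv2.COLOR_RGB2HSV);m=((hsv[:,:,0]>150)&(hsv[:,:,1]>120)&(hsv[:,:,2]>190)).astype(np.uint8)
m[160:]=0
cs,h=cv2.findContours(m,cv2.RETR_CCOMP,1)
for c in cs:
    if len(c)>40:
        q=onz(s,c[:,0,::-1],.128)[:,:2].astype(np.float32);(cc,r)=cv2.minEnclosingCircle(q);print(len(c),cc,r)
        if r>.028: C=np.array(cc)
        e=cv2.fitEllipse(q);print(e)
for C in (C,np.array([.6451,-.0133])):
  print('mark ang',ang(M.mean(0)[:2]-C),'tool -x ang',a,'target with bar 3.2:', 'flat now',a-3.2,a+3.2, 'radius',np.linalg.norm(M.mean(0)[:2]-C))
print(R.round(4)[:,2])
E
```

```text
n 7434 plane slope/height [ 0.01817037 -0.01055513 -0.05201091] centre ((-0.0002162400633096695, 1.041218638420105e-05), 0.026864873245358467)
bar 500 [-1.27299527e-02 -4.94496915e-05 -5.30884969e-02]
bar angle from -x toward +y deg 1.1735895787539354
36 [116.66666667 251.47222222]
203 (0.6449984312057495, -0.013359170407056808) 0.03333502262830734
((0.6453416347503662, -0.01283013541251421), (0.06367909163236618, 0.06544645875692368), 63.39506530761719)
121 (0.6449530124664307, -0.013210012577474117) 0.02125793881714344
((0.6458688974380493, -0.011139043606817722), (0.03567115589976311, 0.042767152190208435), 60.38170623779297)
mark ang -117.07679638132586 tool -x ang -116.90534060142099 target with bar 3.2: flat now -120.10534060142099 -113.70534060142099 radius 0.030013344560645014
mark ang -117.19762608921872 tool -x ang -116.90534060142099 target with bar 3.2: flat now -120.10534060142099 -113.70534060142099 radius 0.030112329212404147
[-2.5e-03  5.0e-04 -1.0e+00]
```

```bash
cat >> h.py <<'E'
def toolplane(s,px,z):
    C=np.array(s['T_tool_cam']);r=rays(s,px)@C[:3,:3].T
    return (C[:3,3]+r*((z-C[2,3])/r[:,2])[:,None])[:,:2]
def circ(q):
    A=np.c_[2*q,np.ones(len(q))];w=np.ones(len(q))
    for _ in range(15):
        x=np.linalg.lstsq(A*w[:,None],w*(q**2).sum(1),rcond=None)[0];r=np.sqrt(x[2]+x[0]**2+x[1]**2)
        w=1/(1+((np.hypot(*(q-x[:2]).T)-r)/.0005)**2)
    return x[:2],r
E
python3 - <<'E'
from h import *
for i in range(3):
    s=snap('wrist',f'w5_{i}.png');f=s['frame'].astype(int)
    C=np.array(s['T_tool_cam'])
    # bar
    b=(f.min(2)>120).astype(np.uint8);b[:, :240]=0;b[:,275:]=0;b[:262]=0;b[315:]=0
    n,l,st,ce=cv2.connectedComponentsWithStats(b);k=1+np.argmax(st[1:,4]);px=np.argwhere(l==k)
    q=toolplane(s,px,-.054);w=q-q.mean(0);v=np.linalg.svd(w)[2][0];v*=-np.sign(v[0])
    print('bar',len(px),q.mean(0),'fit',-ang(v*[-1,-1])if 0 else np.degrees(np.arctan2(v[1],-v[0])))
    # cap rim: boundary between dark and magenta (upper arc)
    sat=(f[:,:,0]-f[:,:,1]>50)
    e=[]
    for c in range(214,300):
        col=np.where(sat[215:275,c])[0]
        if len(col): e.append((215+col.max()+1,c))
    q=toolplane(s,e,-.054);print('cap',circ(q))
    # body top edge z=-.045 outer? sides
    hole=None
a,R=toolang();print(a)
hsv=cv2.cvtColor(s['frame'],cv2.COLOR_RGB2HSV);m=((hsv[:,:,0]>150)&(hsv[:,:,1]>120)&(hsv[:,:,2]>190)).astype(np.uint8);m[160:]=0
zt=arm.get_state()['ee_pos'][2]-.128
for c in cv2.findContours(m,cv2.RETR_CCOMP,1)[0]:
    if len(c)>40:
        q=toolplane(s,c[:,0,::-1],zt);cc,r=circ(q);print('collar tool',cc,r)
        if r<.028:
            lo=q[(q[:,0]-cc[0]<-.0115)&(abs(q[:,1]-cc[1])<.012)];p=np.polyfit(lo[:,1],lo[:,0],1);print('flat line slope deg',np.degrees(np.arctan(p[0])),'dist',np.polyval(p,cc[1])-cc[0],len(lo))
im=cv2.imread('pics/w5_0.png');cv2.imwrite('pics/w5c.png',np.hstack([cv2.resize(im[30:150,190:320],None,fx=3,fy=3),cv2.resize(im[200:320,190:320],None,fx=3,fy=3)]))
E
```

```text
bar 643 [-0.01460954  0.0007071 ] fit 3.4815140082999383
cap (array([3.75940583e-03, 9.38024328e-05]), np.float64(0.020496318594048633))
bar 642 [-0.01462871  0.00070016] fit 3.526185807971285
cap (array([0.00372771, 0.00011604]), np.float64(0.020529513731267414))
bar 644 [-0.01462175  0.00069957] fit 3.434057574671185
cap (array([3.76805364e-03, 6.99183070e-05]), np.float64(0.02048783656661902))
-116.9525006117738
collar tool [ 0.08246271 -0.00513298] 0.032528872323529856
collar tool [ 0.0822849  -0.00534529] 0.02068977884646287
flat line slope deg 0.03750933982266034 dist -0.013355956265249339 24
```

View pics/w5c.png

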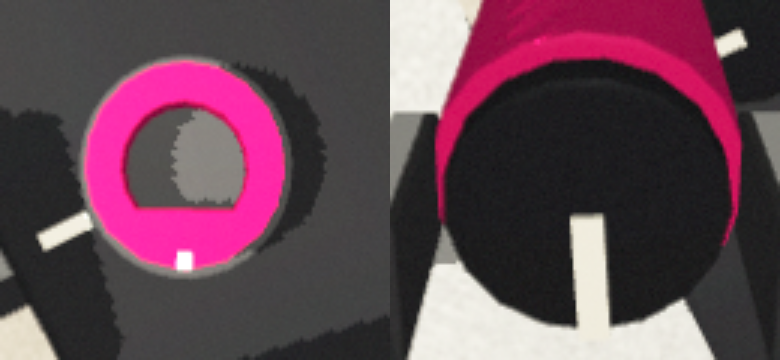

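```bash
python3 - <<'E'
from h import *
s=snap('wrist');f=s['frame'].astype(int)
for z in (-.054,-.055,-.053): print(z,toolplane(s,[(227.7,256.7),(309,256.7),(268,207.6),(268,306)],z))
# lower arc: dark-> bright going down
e=[]
for c in range(222,292):
    for r in range(255,320):
        if f[r,c].max()>90 and not(246<c<266): e.append((r-.5,c));break
q=toolplane(s,e,-.054);print(len(q),circ(q))
D=s['range_z'];C=np.array(s['T_tool_cam'])
px=np.argwhere(np.ones((384,512)))
P=rays(s,px)*D.reshape(-1,1)@C[:3,:3].T+C[:3,3]
m=(np.hypot(P[:,0],P[:,1])<.018)&(P[:,2]<-.03);print(np.median(P[m],0),np.percentile(P[m,2],[10,90]))
k=np.linalg.lstsq(np.c_[P[m][:,:2],np.ones(m.sum())],P[m,2],rcond=None)[0];print(k)
E
```

```text
-0.054 [[ 0.02071576  0.00065217]
 [-0.02082629  0.00074004]
 [ 0.00105472 -0.02124899]
 [ 0.00110566  0.02272521]]
-0.055 [[ 0.02116172  0.00064829]
 [-0.02004391  0.00073545]
 [ 0.0016599  -0.02107551]
 [ 0.00171043  0.02254258]]
-0.053 [[ 0.02026981  0.00065605]
 [-0.02160866  0.00074463]
 [ 0.00044955 -0.02142247]
 [ 0.0005009   0.02290784]]
51 (array([0.00076796, 0.00021015]), np.float64(0.021416162961414877))
[ 9.40791296e-03  6.60328737e-05 -5.33712451e-02] [-0.11852121 -0.05156337]
[-2.30162964 -0.03191705 -0.07036581]
```

```bash
python3 -m crank '[0.9,-0.1,0,0,0,0.7,0.4,1.8,-0.19,0,0,0,0.7,0.4,2.73,-0.19,0,0,0,0.7,0.4,2.73,-0.19,1,0,0,0.7,0.4,2.73,-0.19,2,0,0,0.7,0.4,2.73,-0.19,2.7,0,0,0.7,0.4,2.73,-0.19,3,0,0,0.7,0.4,2.73,-0.19,3,0,0,0.7,0.4]'; python3 - <<'E'
from h import *
for i in range(4):
    s=snap('wrist','w6.png' if i==0 else None);st=arm.get_state();print(st['ee_pos'],st['contact_force'])
print(toolang()[0])
for n in('scene','top'):
    s=snap(n,n+'1.png')
a=cv2.imread('pics/scene1.png')[140:260,200:330];b=cv2.imread('pics/top1.png')[120:220,220:320]
cv2.imwrite('pics/st1.png',np.hstack([cv2.resize(a,(390,360)),cv2.resize(b,(360,360))]))
E
```

```text
clock: 9.7
ee_pos: [0.6437, -0.0136, 0.187]
eef_rot: [-2.726, -1.558, 0.004]
contact_force: [0.9, -0.2, -2.1]
gripper_width: 0.0487
[ 0.64492823 -0.01371994  0.18875301] [-0.90987844 -0.10835533 -2.29298805]
[ 0.64582055 -0.01382698  0.18996408] [-0.43440027 -0.20568699 -2.16133599]
[ 0.64625364 -0.01388458  0.19062557] [-0.02614188  0.13036825 -1.69738441]
[ 0.64638032 -0.0139102   0.19090975] [-0.02376954 -0.58131964 -2.20408445]
-120.50153728222311
```

View pics/w6.png

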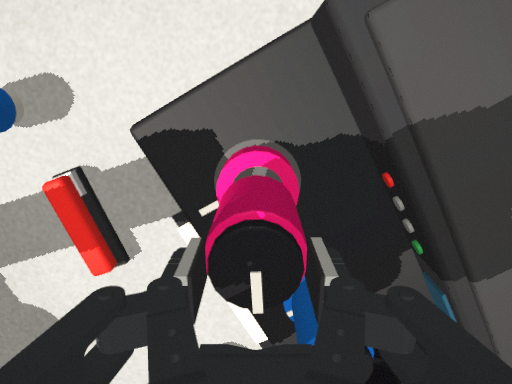

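View pics/st1.png

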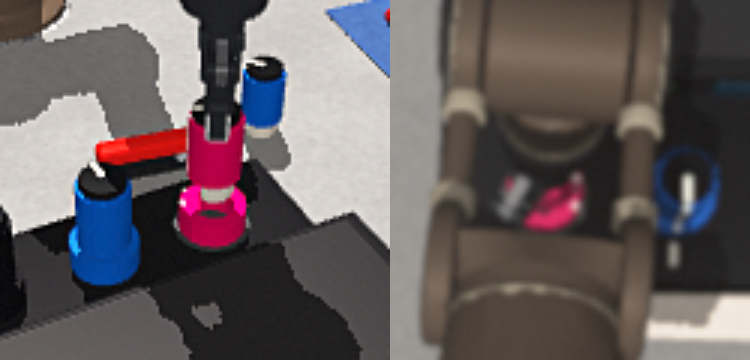

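The wrist view shows the canister just above the collar, whose ring arc is around (258,185). The scene view shows the neck over the hole. I remeasure the offset now that the arm has settled.

```bash
python3 - <<'E'
from h import *
s=snap('wrist','w7.png');st=arm.get_state();print(st['ee_pos'],st['joint_pos'],st['dq'].round(3))
f=s['frame'];hsv=cv2.cvtColor(f,cv2.COLOR_RGB2HSV)
m=((hsv[:,:,0]>150)&(hsv[:,:,1]>120)&(hsv[:,:,2]>215)).astype(np.uint8)
e=[]
for c in range(212,306):
    r=np.where(m[130:200,c])[0]
    if len(r): e.append((130+r[0]-.5,c))
e=np.array(e)
for z in (.063,):
    q=toolplane(s,e,z);print(len(q),circ(q))
    g=np.linspace(-.006,.006,121);
    # fixed radius 33mm fit
    from scipy.optimize import least_squares
    r=least_squares(lambda x:np.hypot(*(q-x).T)-.033,[0,0],loss='soft_l1',f_scale=.0005);print(r.x,np.abs(r.fun).mean())
    print('world',onz(s,e[[0,40,-1]],.128))
im=cv2.imread('pics/w7.png');cv2.imwrite('pics/w7c.png',cv2.resize(im[130:330,180:340],None,fx=3,fy=3))
E
```

```text
[ 0.64579624 -0.01377872  0.19027616] [-8.87423356e-02  3.50963964e-01  1.58866377e+00  2.97289455e-05
  1.19931524e+00  4.43548906e-01] [ 0.001  0.005  0.009  0.002 -0.001  0.   ]
78 (array([ 0.00150377, -0.00180183]), np.float64(0.03154615174984198))
[-0.00021467 -0.00176772] 0.0005176123649824618
world [[ 0.62277082  0.01081934  0.128     ]
 [ 0.66220747  0.01536141  0.128     ]
 [ 0.67481205 -0.02268037  0.128     ]]
```

View pics/w7c.png

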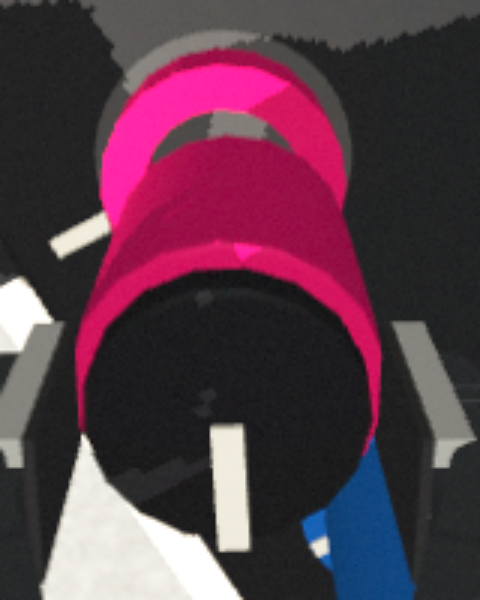

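```bash
python3 - <<'E'
import cv2
im=cv2.imread('pics/w7.png');im=cv2.convertScaleAbs(im[138:208,205:305],alpha=1.3,beta=20);cv2.imwrite('pics/w7d.png',cv2.resize(im,None,fx=8,fy=8,interpolation=cv2.INTER_CUBIC))
E
```

```text
(no output)
```

View pics/w7d.png

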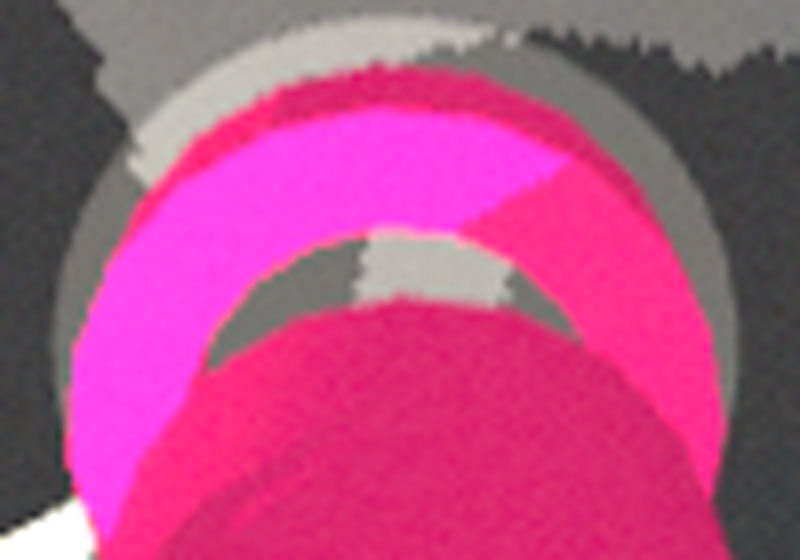

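```bash
python3 - <<'E'
from h import *
from scipy.optimize import least_squares
s=snap('wrist')
def P(l): return np.array([(138+y/8-.5+.0,205+x/8-.5) for x,y in l])
o=P([(130,235),(270,132),(385,106),(560,155),(660,240),(712,330),(725,420),(68,420),(90,300)])
i=P([(390,230),(207,345),(580,340),(290,262),(500,252)])
zt=arm.get_state()['ee_pos'][2]-.128
for z in (zt,zt+.002):
  a=toolplane(s,o,z);b=toolplane(s,i,z)
  print(z,circ(a),circ(b))
  r=least_squares(lambda x:np.r_[np.hypot(*(a-x).T)-.033,np.hypot(*(b-x).T)-.0212],[0,0]);print(r.x,r.fun.round(4))
e=[]
f=s['frame'].astype(int)
# cap top centre again
print(toolplane(s,[(228,256.7),(309,256.7)],-.0535))
E
```

```text
0.06190218263603875 (array([ 0.00018447, -0.00116159]), np.float64(0.03283645522033213)) (array([ 0.00048892, -0.0011008 ]), np.float64(0.02056829084076935))
[-0.00017167 -0.00112786] [ 0.0001  0.0001  0.0004 -0.0003 -0.0002  0.0001 -0.0001 -0.0003  0.0002
  0.     -0.0003 -0.0004 -0.0004  0.0004]
0.06390218263603875 (array([-0.0004459 , -0.00117242]), np.float64(0.03311067869179819)) (array([-0.00014114, -0.00111327]), np.float64(0.02074055650015904))
[-0.00050414 -0.00113404] [ 0.0002  0.0001  0.0004 -0.0003 -0.0001  0.0003  0.0001 -0.      0.0003
 -0.0001 -0.0002 -0.0004 -0.0005  0.0003]
[[ 0.0203605   0.00069037]
 [-0.02121099  0.00077817]]
```

Against the collar the canister is off by only about 1.5 mm in tool y. I shift by that much and lower it in steps.

```bash
python3 -m crank '[0,-0.04,0.2,0,0,0,0.4,0,-0.04,0.4,0,0,0,0.4,0,-0.04,0.55,0,0,0,0.4,0,-0.04,0.7,0,0,0,0.4,0,-0.04,0.8,0,0,0,0.4,0,-0.04,0.8,0,0,0,0.4]'; python3 -c "
from h import *
for i in range(4):
    s=snap('wrist','w8.png');st=arm.get_state();print(st['ee_pos'],st['contact_force'],st['torque'])"
```

```text
clock: 10.7
ee_pos: [0.6434, -0.013, 0.1638]
eef_rot: [-2.727, -1.559, 0.001]
contact_force: [-0.4, 0.0, -0.8]
gripper_width: 0.0484
[ 0.64361149 -0.01303699  0.16424916] [ 1.17772812 -0.83363585 -2.04167154] [-0.03104006  0.02353846  0.02037208]
[ 0.64382035 -0.01305137  0.16460759] [ 0.1703368   0.48025368 -2.2682297 ] [ 0.00657482 -0.05272941 -0.0120134 ]
[ 0.64395665 -0.01305924  0.16485359] [-0.55370618  0.89522985 -1.70226495] [-0.07717274  0.0059077  -0.00367429]
[ 0.64404475 -0.01306508  0.16497075] [ 0.49488484  0.25968032 -2.20448271] [ 0.00628714 -0.02258624 -0.03248598]
```

View pics/w8.png

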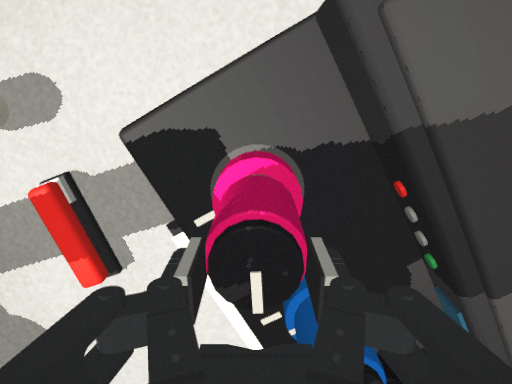

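No contact, and the foot is already about 6 mm inside the mouth. I push on.

```bash
python3 -m crank '[0,0,0.15,0,0,0,0.4,0,0,0.3,0,0,0,0.4,0,0,0.4,0,0,0,0.4,0,0,0.5,0,0,0,0.4,0,0,0.58,0,0,0,0.4,0,0,0.62,0,0,0,0.4,0,0,0.62,0,0,0,0.4]'; python3 -c "
from h import *
for i in range(3):
    s=snap('wrist','w9.png');st=arm.get_state();print(st['ee_pos'],st['contact_force'],st['torque'])
print(toolang()[0])
inhand()
snap('scene','scene2.png')
cv2.imwrite('pics/s2c.png',cv2.resize(cv2.imread('pics/scene2.png')[140:260,200:330],None,fx=4,fy=4))"
```

```text
clock: 11.6
ee_pos: [0.6443, -0.0128, 0.1503]
eef_rot: [-2.727, -1.559, -0.001]
contact_force: [-5.3, 1.2, 12.6]
gripper_width: 0.0488
[ 0.64426908 -0.0127714   0.15026161] [-5.43734506  0.45113743 11.82918446] [0.40714473 1.32678303 0.00948079]
[ 0.64429076 -0.01273201  0.15026176] [-4.19418972 -0.24662758 11.49714288] [0.38673654 1.3217171  0.06269275]
[ 0.6442573  -0.01274617  0.15025318] [-4.69970862  0.18191299 13.27637764] [0.4064676  1.26899359 0.04234801]
-120.49822286583485
n 7433 plane slope/height [ 0.0234619  -0.00425072 -0.05213831] centre ((-0.0004738472925964743, -0.00035104111884720623), 0.02682734839618206)
bar 463 [-0.01210313  0.00063756 -0.05339845]
bar angle from -x toward +y deg 3.420235857577714
```

View pics/s2c.png

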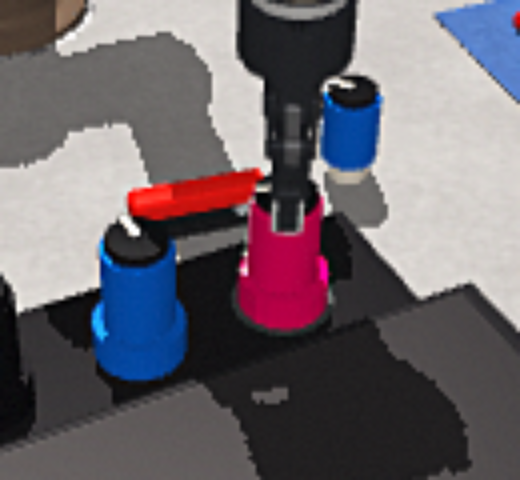

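View pics/w9.png

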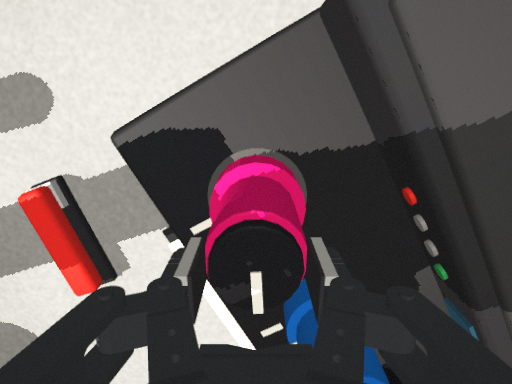

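TCP height and contact force agree with the shoulder resting on the collar: the foot is about 0.107 m up, and home is 0.106. Now I turn it clockwise.

```bash
python3 -m crank '[0,0,0,0,0,1,0.4,0,0,0,0,0,2,0.4,0,0,0,0,0,3.3,0.4,0,0,0,0,0,4.6,0.4,0,0,0,0,0,6,0.4,0,0,0,0,0,7.3,0.4,0,0,0,0,0,8.6,0.4,0,0,0,0,0,9.6,0.4]'; python3 -c "
from h import *
s=snap('wrist','w10.png');st=arm.get_state();print(st['ee_pos'],st['contact_force'],st['torque'])
print(toolang()[0])
inhand()"
```

```text
clock: 12.65
ee_pos: [0.645, -0.012, 0.1503]
eef_rot: [-3.125, -0.308, -0.005]
contact_force: [-4.1, 1.5, 12.1]
gripper_width: 0.049
[ 0.64519745 -0.01199356  0.15030225] [-3.26398028  1.45476587 11.53329647] [0.64090354 0.6314631  0.03357008]
-168.88065804104156
n 7402 plane slope/height [ 0.02955938 -0.0039278  -0.05218565] centre ((0.00026744185015559196, -0.001973578706383705), 0.025006799027323723)
bar 529 [-0.01219667  0.00121085 -0.05339047]
bar angle from -x toward +y deg 3.185081611577558
```

View pics/w10.png

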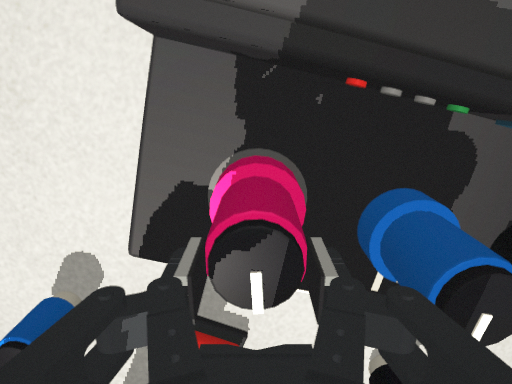

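The canister turned with the collar and its bar still points down the image. About 14° plus the play is left.

```bash
python3 -m crank '[0,0,0,0,0,1,0.4,0,0,0,0,0,2,0.4,0,0,0,0,0,2.8,0.4,0,0,0,0,0,3.4,0.4,0,0,0,0,0,4,0.4,0,0,0,0,0,4.4,0.4,0,0,0,0,0,4.4,0.4]'; python3 -c "
from h import *
s=snap('wrist','w11.png');
for i in range(2):
    s=snap('wrist');st=arm.get_state();print(st['ee_pos'],st['contact_force'],st['torque'])
print(toolang()[0])
inhand()"
```

```text
clock: 13.45
ee_pos: [0.6467, -0.0125, 0.1503]
eef_rot: [-3.127, 0.288, -0.01]
contact_force: [-2.7, 1.3, 10.1]
gripper_width: 0.049
[ 0.64670202 -0.01253767  0.15035363] [-0.34223898  1.03045559  8.40115414] [0.48277116 0.26812321 0.03042554]
[ 0.64669973 -0.01254655  0.15033818] [-1.06741056  0.7352028   9.45322521] [0.48801407 0.20287163 0.03457245]
169.49314786943236
n 7414 plane slope/height [ 0.03060503 -0.00604902 -0.05219076] centre ((0.000307784735923633, -0.001981033245101571), 0.02502608485519886)
bar 521 [-0.01144946  0.00137095 -0.05340348]
bar angle from -x toward +y deg 5.465904049784286
```

View pics/w11.png

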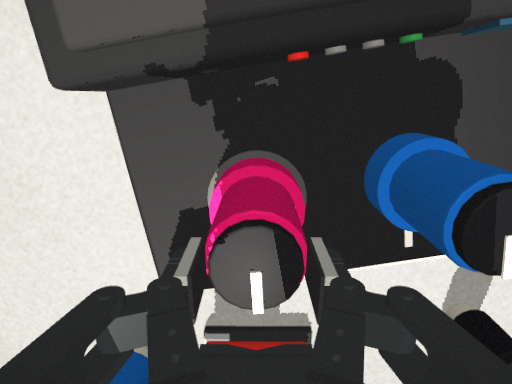

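```bash
python3 -m crank '[0,0,0,0,0,0.5,0.4,0,0,0,0,0,1,0.4,0,0,0,0,0,1.5,0.4,0,0,0,0,0,1.5,0.4]'; python3 -c "
from h import *
for i in range(2):
    s=snap('wrist');st=arm.get_state();print(st['ee_pos'],st['contact_force'],st['torque'])
print(toolang()[0],st['joint_pos'][5])
inhand()
s=snap('wrist');f=s['frame'].astype(int)
b=(f.min(2)>200).astype(np.uint8);b[:,:240]=0;b[:,275:]=0;b[:262]=0;b[315:]=0
px=np.argwhere(b);q=toolplane(s,px,-.054);w=q-q.mean(0);v=np.linalg.svd(w)[2][0];print(np.degrees(np.arctan(-v[1]/v[0])),len(px))"
```

```text
clock: 14.05
ee_pos: [0.6474, -0.0127, 0.1503]
eef_rot: [-3.103, 0.486, -0.013]
contact_force: [-0.3, 0.9, 7.7]
gripper_width: 0.0486
[ 0.64745152 -0.01267924  0.15033025] [-0.23297826  1.30112767  7.8936293 ] [ 0.44676812 -0.1378369   0.98316836]
[ 0.64743162 -0.0126665   0.15033376] [0.653871   0.29483633 7.95388161] [ 0.44646476 -0.10066844  0.94158034]
162.2243671171787 1.7938320429269425
n 7387 plane slope/height [ 0.02827171 -0.00476657 -0.05219708] centre ((0.0008014165214262903, -0.001757371355779469), 0.02491007186472416)
bar 516 [-0.01142697  0.00106814 -0.05334997]
bar angle from -x toward +y deg 1.4741098386086087
3.6919021310919415 471
```

A moment of about 0.95 N m has now built up at the wrist, so the stop is reached. I back off slightly within the play, release and rise.

```bash
python3 -m crank '[0,0,0,0,0,-0.4,0.4,0,0,0,0,0,-0.4,0.5,0,0,0,0,0,-0.4,1,0,0,0,0,0,-0.4,1,0,0,0,0,0,-0.4,1,0,0,0,0,0,-0.4,1,0,0,0,0,0,-0.4,1]'; python3 -m crank '[0,0,-0.3,0,0,0,1,0,0,-1,0,0,0,1,0,0,-2,0,0,0,1,0,0,-3,0,0,0,1,0,0,-4,0,0,0,1,0,0,-5,0,0,0,1,0,0,-5,0,0,0,1]'; python3 - <<'E'
from h import *
s=snap('wrist','w12.png');st=arm.get_state();print(st['ee_pos'],toolang()[0])
c,rad,n,med,mean,W,z=capfit(s,.203,[.645,-.013],);print('cap',c,rad,n,z)
print(ang(W.mean(0)-np.array(c)))
s=snap('scene','scene3.png');s=snap('top','top3.png')
E
```

```text
clock: 14.95
ee_pos: [0.6435, -0.0131, 0.1456]
eef_rot: [3.111, -0.437, -0.001]
contact_force: [1.1, 0.2, 0.3]
gripper_width: 0.0851
clock: 15.65
ee_pos: [0.6472, -0.0133, 0.3033]
eef_rot: [-3.11, 0.437, -0.019]
contact_force: [0.8, -0.4, 0.4]
gripper_width: 0.0854
[ 0.64582466 -0.01323437  0.30027245] 164.00444390532394
cap (0.6465874314308167, -0.013134454376995564) 0.022711802273988724 1796 0.2024929452555825
167.91133607416188
```

View pics/w12.png

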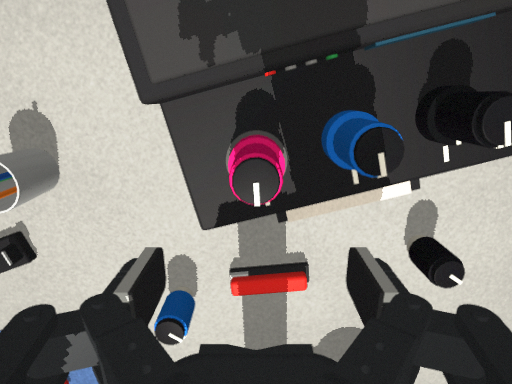

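The canister is released and its cap top is at 0.2025 m (home is 0.203). In the wrist view its bar is at (256,193). I check the rim mark against the deck line.

```bash
python3 - <<'E'
import cv2,numpy as np
a=cv2.imread('pics/w12.png')[125:215,205:425]
b=cv2.imread('pics/top3.png')[130:210,230:360]
cv2.imwrite('pics/c12.png',np.vstack([cv2.resize(a,(770,315),interpolation=2),cv2.resize(b,(770,280),interpolation=2)]))
E
```

```text
(no output)
```

View pics/c12.png

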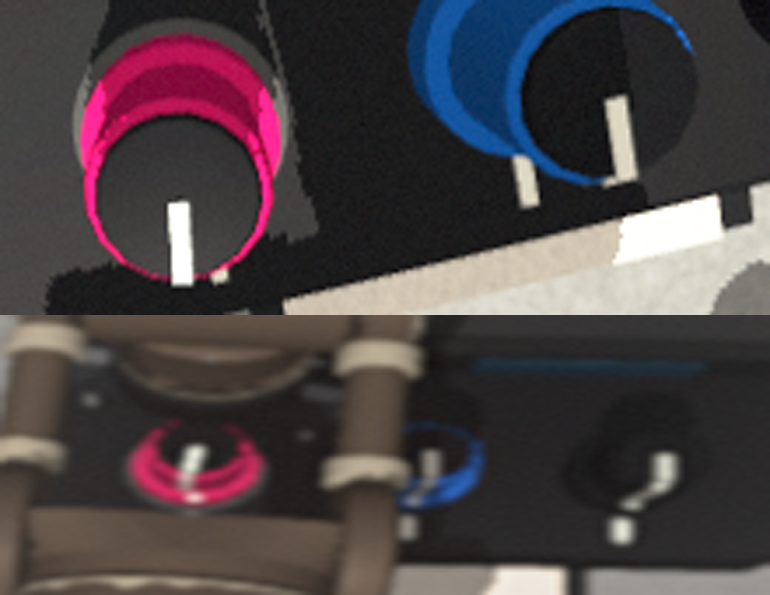

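```bash
python3 -m crank '[-1,0,-0.5,0,0,0,1,-2,0,-1,0,0,0,1,-3,0,-1,0,0,0,1,-4,0,-1,0,0,0,1,-4.5,0,-1,0,0,0,1,-4.5,0,-1,0,0,0,1]'; python3 - <<'E'
from h import *
s=snap('wrist','w13.png')
a=s['frame'][0:130,150:420,::-1];cv2.imwrite('pics/c13.png',cv2.resize(a,None,fx=2.9,fy=2.9,interpolation=2))
c=np.array([.6455,-.0133])
f=s['frame'].astype(int)
print(arm.get_state()['contact_force'])
t=snap('top','top4.png')
cv2.imwrite('pics/t4c.png',cv2.resize(t['frame'][130:210,220:350,::-1],None,fx=5,fy=5,interpolation=2))
E
```

```text
clock: 16.4
ee_pos: [0.5122, 0.0246, 0.3249]
eef_rot: [3.111, -0.436, -0.003]
contact_force: [-0.5, -0.5, 0.1]
gripper_width: 0.0855
[ 0.32781869 -0.64900169 -0.7244791 ]
```

View pics/c13.png

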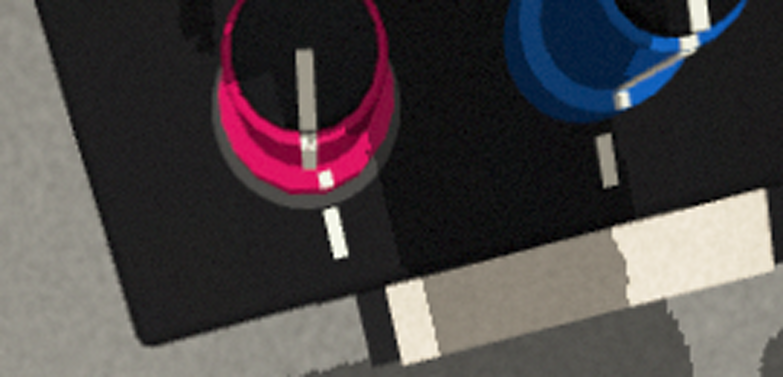

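View pics/t4c.png

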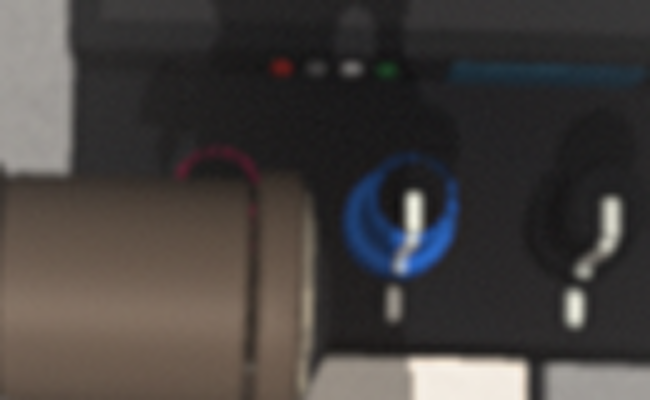

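In the wrist crop the collar's rim mark at (326,180) lines up with the deck line at (336,232), so the collar is at the stop. The canister is seated and the gripper is clear.

```bash
python3 -c "
from workcell import arm
print(arm.finish_job())"
```

```text
the job is handed in; nothing more can be done
None
```

The magenta canister is fully home in the magenta collar, and the collar is turned clockwise to its stop and locked. I let go, backed the gripper clear and handed the job in at about 16.5 s; no verdict was reported.

- **Fit:** I gripped the canister by its body, turned its flat to match the collar's and lowered it in. The first contact, about 12 N upward, came at the height where the shoulder should rest on the collar.
- **Seated:** after release the cap top measured 0.2025 m, against 0.203 m when home. Its centre was about 1.5 mm from the collar axis.
- **Locked:** while turning, the wrist moment rose to about 0.95 N m at the stop. After release the collar's rim mark lined up with the white line on the deck.
- **Disagreement:** the bar on the canister's cap points about 8–12° past the deck line, a little more than the stated 5° of play. The wrist moment and rim mark both show the collar at the stop.
- **Other objects:** I didn't remeasure the spare canisters or the other things on the desk. In the pictures the spares were standing, and the only contact force I saw came while seating and turning the canister.

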